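Lock the battery charging box with its barrel bolt

ROBOT

A 6-joint arm with a two-finger parallel gripper is mounted at the origin on the work surface. World frame = base frame: x ahead of the robot, y to its left, z up, the work surface at z = 0. Lengths are in m, angles in rad, forces in N, time in s.
With the tool pointing down it reaches from about 0.35 to 0.85 m from the base axis. Payload 8.1 kg.
Tool frame: the origin (TCP) lies at the very end of the fingers, on their centre line; the grasp point (between the pads) lies 19 mm behind it; z points along the fingers, x is the direction in which the jaws open and shut, and the axes are right-handed (so a half turn about z gives the same grasp; the last joint's range is limited). The gripper opens to 93 mm and grips with 3 to 60 N. Pads are 15 mm wide; open, the fingers measure 128 mm over their backs; the gripper's body (75 mm by 188 mm) begins 65 mm behind the grasp point.
Start: joints at [-1.299, 0.13, 1.488, -0, 1.523, -0.085], TCP at [0.21, -0.562, 0.219] pointing down, gripper open.
Joint ranges: [-2.96, 2.96], [-0.89, 2.26], [0.02, 2.5], [-1.34, 4.48], [0, 2.73], [-2.66, 2.66]. Speed limits (rad/s): [2.39, 2.39, 2.79, 3.14, 3.14, 3.14].

INTERFACE

Orientations are given as a unit quaternion [w, x, y, z].
In Python, from station import arm, get_image, camera_info, search_frame gives the robot as it stands.
- The arm moves only by the tool send_rows, never from a script. Its argument "series" is a list of rows, each a list of 7 numbers: the turn, a rotation vector about the tool's x, y, z in units of 5 degrees (1.0 is 5 degrees), then the shift along the tool's x, y, z in units of 40 mm (1.0 is 40 mm), then the closure in counts, from 0 (fully open) to 255 (shut). A call has 1 to 12 rows; each row shifts and turns the commanded pose from where the row before left it, along the tool's axes as they then stand; what a row does not reach is not made up. A row lasts 1/8 s, in which the tool goes at most 62.5 mm and 10.7 degrees, less where a joint would pass 70% of its speed; a pose out of reach is approached as far as the arm can. A call is refused whole if a number of a shift passes 1 or a number of a turn 1, either way. A call with a gripper value outside its range is refused whole. The fingers move at their own pace and stop on an object; the grip force is fixed at half the most. Time passes only in rows, so rows that do not move let the fingers close. It gives the time, the measured TCP pose, the force and the opening at its end, in the units of the state.
- arm.get_obs(): the state, without advancing time (a new reading comes with each control period).
- get_image(name): name is "side" or "top"; returns the picture (400x640x3 uint8, red, green, blue); there is no depth.
- camera_info(name): a dict with "camera_matrix" (3x3 intrinsics, pixels), "distortion" ([k1, k2, p1, p2, k3] as OpenCV has them; the pictures are not rectified), "R" (3x3) and "t" (3): a world point X has camera coordinates R X + t. Camera axes: x right, y down, z forward; pixel columns grow to the right and rows downward; lengths in m; the calibration is good to about 2 mm. A picture is of the moment at which its call begins. camera_info takes no time and is no camera call.
- arm.job_done(): hands the job in, once; it reports no verdict.
Trained networks look in the newest picture that a camera, given by its name, has taken for a name from the list of things; names that differ only in an ending like _2 or _b are one class to them, and where a whole thing is asked for, a point or a joint stands for the part that bears it (a point fixed in the world has none). Each returns a list of dicts, best first, with "p" (0 to 1); they miss things now and then, are a little off and sometimes report something else, mostly with a low value. They report only what shows in the picture. A call takes as long as a camera call.
- search_frame(camera, target): "centre" ([x, y, z] in m, in world coordinates, good to about 4 mm: the middle of the surface that is visible of it).
The state is a dict: "clock": time; "joint_pos": joint angles; "dq": joint speeds; "tau": joint torques, N m; "tool_pos": TCP position; "tcp_rot": TCP orientation; "force": force on the tool from outside, world axes, zero at the start; "wrist_torque": the same for the moment, N m; "width": finger opening in m.
Only numpy, scipy, OpenCV 4.12 (cv2) and the standard library are available. Lean on these libraries where they do the work, as an engineer would, in place of code of your own. Each camera call takes 0.05 s, during which the arm holds its last target. There are 200 camera calls.

TASK

Lock the grey steel charging box on the bench: slide its barrel bolt across through the keeper until it comes up against its stop, then turn the handle down into the notch until it lies fully home on the ledge, and let go. Work the bolt gently by feel, without forcing the handle against its housing, and leave the other things where they are.

Things in the scene. Friction and masses are not known exactly. Their poses are not given: they have to be found in the camera images.
- case: Grey steel charging box, 260 (x) by 360 (y) by 100 mm high, fixed to the bench. Origin: centre of its underside, on the bench; x and y lie along its edges, z up; its yaw is at most 0.45 rad. On its lid (z = 100 mm) lies the barrel bolt: a steel rod, 190 mm long, 11 mm in diameter, along the box's y at x = 0, z = 134 mm.
- keeper (a point): Centre of the keeper's opening, at the box's y = 112 mm on the bolt's axis. The keeper is a steel staple on the lid, 33 mm wide (x), 14 mm thick, reaching 49 mm above the lid.
- guide: The bolt's housing: base plate 90 by 150 by 3 mm with a steel slotted cover. Origin on the lid's top at the box's x = y = 0, axes as the box's. The cover spans x = -16 to 16 mm and reaches 54 mm above the lid. The stem slides upright in a 12 mm slot along y in its top. It may take at most 20 N; on a stem blocked by the slot the ball's leverage is up to 3: do not turn it there with over 5 N.
- axis (a point): Point on the bolt's axis at the box's y = 0, 34 mm above the lid. The slot's +y end is the stop; there an 11 mm wide notch opens in the wall on the +x side, with a ledge (x = 7 to 42 mm, top 4 mm below the axis) for the stem. The cover is adjustable but fixed in use: the notch's centre is at a box y anywhere from 2 to 26 mm, not measured; find the stop by feel or by eye.
- bolt (a joint): Travel of the bolt along the box's +y, m: 0 is fully drawn back; starts at 0 to 0.012. The stem is at the box's y = -30 mm + travel. At the stop, which is met at a travel of 0.0335 to 0.0575, the stem is 1.5 mm past the notch's centre, touching the notch's far wall. Slides with about 2.5 N of friction and stays where it is left. Come up to the stop slowly.
- handle (a joint): Angle of the handle about the bolt's axis, rad: 0 upright, grows as it turns down towards the box's +x, 1.57 lying level on the ledge. Short of the notch the slot's walls block it at about 0.1. Turns with little friction.
- ball (a point): Centre of the black ball, 24 mm in diameter, on the end of the handle's 8 mm steel stem, 60 mm from the bolt's axis. Upright it is 194 mm above the bench at the box's x = 0; level, 134 mm above the bench at x = 60 mm. It can be pinched from above along the box's y, and turns between the pads as the handle swings.
- meter: Yellow and black multimeter, 75 by 150 by 41 mm, lying loose on the bench beside the box. Origin: centre of its underside. Leave alone.
- spool: Grey spool, 60 mm in diameter, 46 mm high, standing loose on the bench on the box's -y side. Origin: centre of its underside. Leave alone.
- tray: White parts tray with three compartments, 55 by 100 by 25 mm, loose on the box's lid near its -x edge. Origin: centre of its underside. Leave alone.

How it is judged:
On the way, in this order (a step that is already met when the one before it is completed fails the run):
1. the bolt is slid across into the keeper with its handle still up (value of joint bolt above 0.029 m and value of joint handle below 0.4 rad).
2. the handle is turned down into the notch (value of joint bolt above 0.029 m and value of joint handle above 1.4 rad), for 0.2 s.
At the end, for the whole second after the job is handed in: The bolt is at least 29 mm across, so through the keeper, the handle lies in the notch turned down by at least 1.4 rad (80 degrees) and at rest, and the meter, spool and tray are within 30 mm of where they stood (all of step 2 and velocity of joint handle between -0.1 and 0.1 rad/s and distance of each of meter, spool, tray from where it was at the start of the episode below 0.03 m); the robot touches nothing.
It fails at once if the bolt's housing is loaded with more than 20 N (contact force between guide and anything else above 20 N).
It fails at once if the meter, spool or tray is moved more than 30 mm (distance of any of meter, spool, tray from where it was at the start of the episode above 0.03 m).
It also fails if it takes over 45 s, if anything falls off the work surface, if the arm or the gripper's body presses on something with over 40 N, if the wrist force passes 120 N, or if a joint passes its speed limit or range.

## Working session

There is one attempt and no reset: what is moved stays moved. The work goes in short steps, Python scripts to look and compute and a tool call to move; the robot and the scene stay as the last step left them, time stands still between calls to the robot, and variables do not carry over. Pictures are saved under pics/ and viewed, about 8 in all and at most 12, crops included, and the job is handed in when it is done.

Besides the shell and the picture viewer there is one more tool, called after ">>>" by a JSON object that holds its "fn" and its "kwargs". send_rows: Moves the arm, as the interface text tells. Its arguments: {"type":"object","properties":{"series":{"type":"array","items":{"type":"array","items":{"type":"number"}}}},"required":["series"]}

```bash
mkdir -p pics; ls; python3 - <<'E'
from station import arm,get_image,camera_info,search_frame
import cv2,numpy as np
np.set_printoptions(precision=4,suppress=True)
ims=[]
for c in("top","side"):
    im=get_image(c);cv2.imwrite(f"pics/{c}0.png",im[:,:,::-1])
    ci=camera_info(c);print(c,np.array(ci["camera_matrix"]).tolist(),ci["distortion"],-np.array(ci["R"]).T@np.array(ci["t"]))
    for t in("case","ball","keeper","guide","meter","spool","tray"):
        r=search_frame(c,t);print(t,[(np.round(d["centre"],3).tolist(),round(d["p"],2)) for d in r[:2]])
o=arm.get_obs();print(o)
E
```

```text
pics
top [[428.81990674244986, 0.0, 328.4244832180806], [0.0, 428.81990674244986, 198.0262485763829], [0.0, 0.0, 1.0]] [-0.0715  0.      0.      0.      0.    ] [0.3588 0.0495 1.2307]
case [([0.524, -0.078, 0.101], 0.82)]
ball [([0.513, -0.096, 0.2], 0.49), ([0.557, 0.21, 0.034], 0.46)]
keeper [([0.527, -0.077, 0.095], 0.85), ([0.404, -0.325, 0.047], 0.62)]
guide [([0.511, -0.088, 0.1], 0.92), ([0.528, -0.079, 0.094], 0.24)]
meter [([0.557, 0.204, 0.031], 0.96)]
spool [([0.404, -0.324, 0.046], 0.78)]
tray [([0.444, -0.04, 0.102], 0.96)]
side [[388.20789277910757, 0.0, 320.60604990235356], [0.0, 388.20789277910757, 204.81249569606953], [0.0, 0.0, 1.0]] [-0.0771  0.      0.      0.      0.    ] [0.353  0.8977 0.6504]
case [([0.523, 0.043, 0.102], 0.77)]
ball [([0.522, -0.097, 0.193], 0.62)]
keeper [([0.526, 0.046, 0.099], 0.81)]
guide [([0.514, -0.063, 0.115], 0.98)]
meter [([0.553, 0.233, 0.039], 0.89)]
spool []
tray [([0.44, -0.028, 0.116], 0.73), ([0.524, 0.044, 0.105], 0.64)]
{'clock': 0.8, 'joint_pos': array([-1.2994,  0.1304,  1.4882, -0.    ,  1.523 , -0.0854]), 'dq': array([-0.0005,  0.0002, -0.0005, -0.0007, -0.0003, -0.0007]), 'tau': array([  0.0027, -55.9698, -49.2023,   0.0772,   0.0223,   0.    ]), 'tool_pos': array([ 0.2096, -0.5622,  0.2186]), 'tcp_rot': array([ 0.    ,  0.8214, -0.5704, -0.    ]), 'force': array([ 0.6494,  0.0623, -0.4501]), 'wrist_torque': array([0.0237, 0.0282, 0.0549]), 'width': 0.0931190053982916}
```

View pics/top0.png

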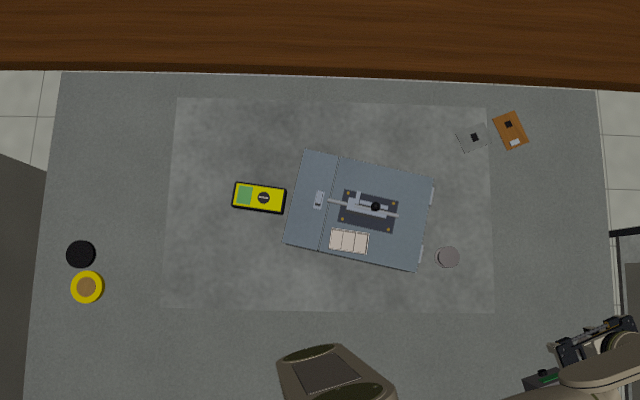

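View pics/side0.png

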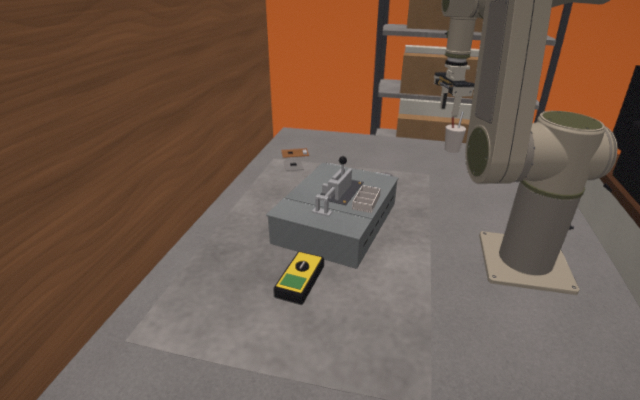

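```bash
cat > h.py <<'E'
import cv2,numpy as np
from station import arm,get_image,camera_info,search_frame
np.set_printoptions(precision=4,suppress=True)
def unproj(c,px,z):
    ci=camera_info(c);R=np.array(ci["R"]);t=np.array(ci["t"])
    u=cv2.undistortPoints(np.array(px,float).reshape(-1,1,2),np.array(ci["camera_matrix"]),np.array(ci["distortion"])).reshape(-1,2)
    d=np.c_[u,np.ones(len(u))]@R;C=-R.T@t
    return C+d*((z-C[2])/d[:,2])[:,None]
def proj(c,X):
    ci=camera_info(c);return cv2.projectPoints(np.array(X,float).reshape(-1,1,3),cv2.Rodrigues(np.array(ci["R"]))[0],np.array(ci["t"]),np.array(ci["camera_matrix"]),np.array(ci["distortion"]))[0].reshape(-1,2)
def crop(c,u0,v0,w,h,s,name):
    im=get_image(c);cv2.imwrite("pics/"+name,cv2.resize(im[v0:v0+h,u0:u0+w,::-1],None,fx=s,fy=s,interpolation=cv2.INTER_CUBIC))
E
python3 - <<'E'
from h import *
P=unproj("top",[(307,150),(435,178),(416,271),(283,243)],.1)
print(P, P.mean(0));
for a,b in((1,0),(2,3)): d=P[b]-P[a];print(np.linalg.norm(d),np.arctan2(-d[0],d[1]))
for a,b in((2,1),(3,0)): d=P[b]-P[a];print(np.linalg.norm(d),np.arctan2(d[1],d[0]))
print(unproj("top",[(375.5,206.5)],.2),unproj("side",[(343,160)],.194))
crop("top",275,140,170,140,4.5,"t1.png")
E
```

```text
[[ 0.687   0.0717  0.1   ]
 [ 0.6192 -0.2804  0.1   ]
 [ 0.3668 -0.2244  0.1   ]
 [ 0.4327  0.1272  0.1   ]] [ 0.5264 -0.0765  0.1   ]
0.3585751630625132 -0.19016902772959224
0.3577082879019253 -0.18508059484602324
0.2585545269847858 -0.21854034151398252
0.260350874158185 -0.21499592910960136
[[ 0.5203 -0.1017  0.2   ]] [[ 0.5195 -0.1013  0.194 ]]
```

View pics/t1.png

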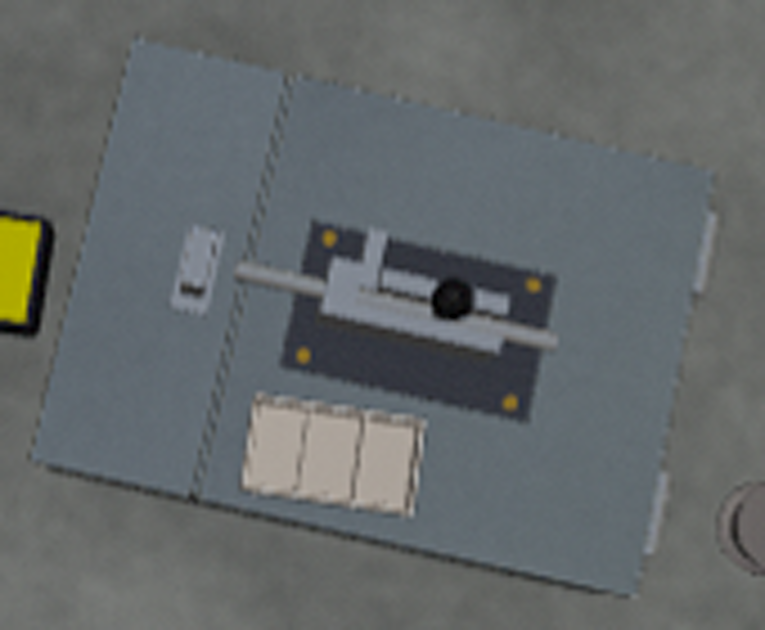

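```bash
python3 - <<'E'
from h import *
f=lambda p,z:unproj("top",np.array(p)/4.5+[275,140],z)
yaws=[]
B=f([(555,341),(238,270)],.134)
P=f([(312,220),(557,275),(530,422),(282,368)],.103)
for n,(a,b) in {"bolt":B,"pl":(P[1],P[0]),"pl2":(P[2],P[3])}.items():
    d=b-a;print(n,np.linalg.norm(d),np.arctan2(-d[0],d[1]))
for a,b in((2,1),(3,0)): d=P[b]-P[a];print(np.linalg.norm(d),np.arctan2(d[1],d[0]))
print("plate centre",P.mean(0))
y=-.2;R=np.array([[np.cos(y),-np.sin(y)],[np.sin(y),np.cos(y)]])
for nm,c in(("case",[.5264,-.0765]),("plate",P.mean(0)[:2])):
  for lab,p,z in(("boltends",[(555,341),(238,270)],.134),("ledge",[(376,232),(371,275)],.13),("ball",[(453,299)],.194),("keeper",[(200,255)],.149)):
    print(nm,lab,(f(p,z)[:,:2]-c)@R)
E
```

```text
bolt 0.18773198344730535 -0.19654394025764302
pl 0.15015721959889625 -0.19658212128170532
pl2 0.14974469751904912 -0.191202079307367
0.08990483655549075 -0.18647393389221084
0.09071552684197474 -0.1819926050151503
plate centre [ 0.5221 -0.097   0.103 ]
case boltends [[ 0.0006 -0.0965]
 [-0.      0.0912]]
case ledge [[0.0407 0.0177]
 [0.0152 0.0153]]
case ball [[ 0.0004 -0.027 ]]
case keeper [[0.0009 0.1142]]
plate boltends [[ 0.0007 -0.0755]
 [ 0.0001  0.1122]]
plate ledge [[0.0408 0.0387]
 [0.0153 0.0363]]
plate ball [[ 0.0005 -0.006 ]]
plate keeper [[0.0011 0.1352]]
```

>>> {"fn": "send_rows", "kwargs": {"series": [[0,0,0.95,0,0,-0.2,0],[0,0,0.95,0,0,-0.2,0],[0,0,0.95,0,0,-0.2,0],[0,0,0.95,0,0,-0.2,0],[0,0,0.95,0,0,-0.2,0],[0,0,0.95,0,0,-0.1,0],[0,0,0.62,0,0,0,0],[0,0,0,-0.7,-0.3,0,0],[0,0,0,-0.7,-0.3,0,0],[0,0,0,-0.7,-0.3,0,0],[0,0,0,-0.7,-0.3,0,0],[0,0,0,-0.7,-0.3,0,0]]}}

```text
clock: 2.35
tool_pos: [0.296, -0.4356, 0.2627]
tcp_rot: [0.0, -0.635, 0.773, -0.0]
force: [0.6, -0.2, -0.5]
width: 0.0931
```

```bash
cat >> h.py <<'E'
from scipy.spatial.transform import Rotation as Ro
yaw=-.195; C=np.array([.5264,-.0765]) 
Rb=np.array([[np.cos(yaw),-np.sin(yaw)],[np.sin(yaw),np.cos(yaw)]])
def st(tgt=None):
    o=arm.get_obs();q=o["tcp_rot"];R=Ro.from_quat([*q[1:],q[0]]).as_matrix();p=o["tool_pos"]
    print("t",round(o["clock"],2),"tcp",p,"box",(p[:2]-C)@Rb,"toolx deg",np.degrees(np.arctan2(R[1,0],R[0,0])),"zax",R[:,2],"w",o["width"],"Fbox",np.r_[o["force"][:2]@Rb,o["force"][2]],"q6",o["joint_pos"][5])
    if tgt is not None: # target in box x,y, world z
        X=np.r_[C+Rb@tgt[:2],tgt[2]];print("units",R.T@(X-p)/.04)
E
python3 -c "
from h import *
st([0.0004,-.027,.25])"
```

```text
t 2.35 tcp [ 0.296  -0.4356  0.2627] box [-0.1564 -0.397 ] toolx deg -101.1618076192896 zax [ 0.0002 -0.0002 -1.    ] w 0.09312314883973533 Fbox [ 0.6656 -0.0613 -0.501 ] q6 0.6942659842858735
units [-9.2488 -3.9218  0.3177]
```

>>> {"fn": "send_rows", "kwargs": {"series": [[0,0,0,-0.85,-0.36,0,0],[0,0,0,-0.85,-0.36,0,0],[0,0,0,-0.85,-0.36,0,0],[0,0,0,-0.85,-0.36,0,0],[0,0,0,-0.85,-0.36,0,0],[0,0,0,-0.85,-0.36,0,0],[0,0,0,-0.85,-0.36,0,0],[0,0,0,-0.85,-0.36,0,0],[0,0,0,-0.85,-0.36,0,0],[0,0,0,-0.8,-0.34,0,0],[0,0,0,0,0,0,0],[0,0,0,0,0,0,0]]}}

```text
clock: 3.85
tool_pos: [0.5012, -0.1328, 0.2626]
tcp_rot: [-0.0, -0.635, 0.772, -0.0]
force: [-0.6, 0.6, -0.6]
width: 0.0929
```

```bash
python3 -c "
from h import *
st([0.0004,-.027,.175])
crop('side',230,60,200,160,4,'s1.png')"
```

```text
t 3.85 tcp [ 0.5012 -0.1328  0.2626] box [-0.0138 -0.0602] toolx deg -101.13224762201764 zax [-0.0003 -0.0003 -1.    ] w 0.09289786249184356 Fbox [-0.6741  0.4538 -0.621 ] q6 1.4073994309618052
units [-0.8295 -0.3554  2.19  ]
```

View pics/s1.png

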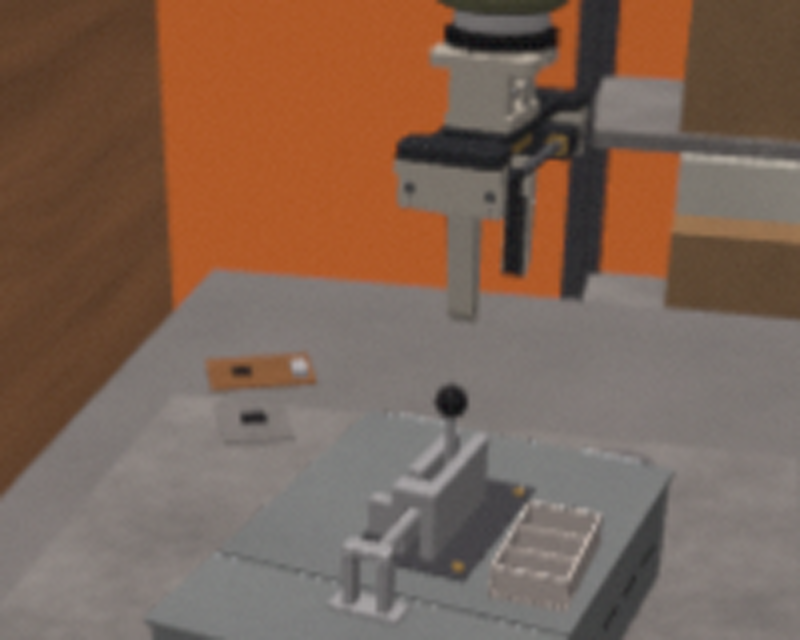

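>>> {"fn": "send_rows", "kwargs": {"series": [[0,0,0,-0.42,-0.18,0,0],[0,0,0,-0.41,-0.18,0,0],[0,0,0,0,0,0,0],[0,0,0,0,0,0.5,0],[0,0,0,0,0,0.5,0],[0,0,0,0,0,0.5,0],[0,0,0,0,0,0.4,0],[0,0,0,0,0,0.25,0],[0,0,0,0,0,0,0],[0,0,0,0,0,0,0]]}}

```text
clock: 5.15
tool_pos: [0.5225, -0.1029, 0.1774]
tcp_rot: [0.0, -0.635, 0.772, -0.001]
force: [-0.1, -1.0, -0.0]
width: 0.0932
```

```bash
python3 -c "
from h import *
st([0.0004,-.027,.175])
crop('side',230,60,200,160,4,'s2.png')"
```

```text
t 5.15 tcp [ 0.5225 -0.1029  0.1774] box [ 0.0013 -0.0267] toolx deg -101.15536368504534 zax [ 0.0012 -0.0003 -1.    ] w 0.09317734722705161 Fbox [ 0.0626 -1.0253 -0.0024] q6 1.4747194412963713
units [0.0085 0.0219 0.0611]
```

View pics/s2.png

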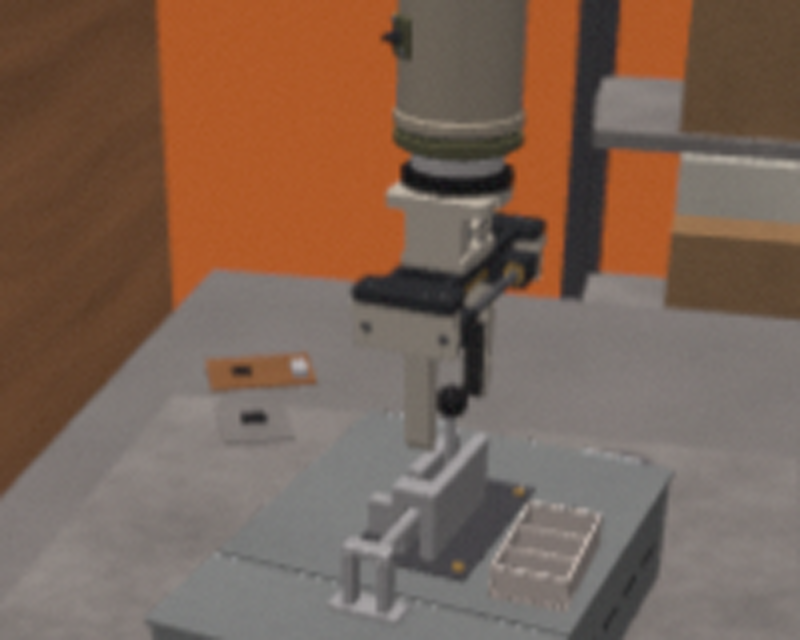

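>>> {"fn": "send_rows", "kwargs": {"series": [[0,0,0,0,0,0.05,120],[0,0,0,0,0,0,160],[0,0,0,0,0,0,180],[0,0,0,0,0,0,200],[0,0,0,0,0,0,255],[0,0,0,0,0,0,255],[0,0,0,0,0,0,255],[0,0,0,0,0,0,255]]}}

```text
clock: 6.2
tool_pos: [0.5223, -0.1014, 0.1746]
tcp_rot: [0.001, -0.635, 0.772, 0.001]
force: [1.6, 5.8, 1.1]
width: 0.0225
```

```bash
python3 -c "
from h import *
st([0.0004,-.027,.175])"
```

```text
t 6.2 tcp [ 0.5223 -0.1014  0.1746] box [ 0.0008 -0.0252] toolx deg -101.12722443027158 zax [ 0.0005  0.0025 -1.    ] w 0.02254457069750231 Fbox [0.487  5.9727 1.0703] q6 1.4747461572713363
units [ 0.0453  0.0092 -0.0089]
```

>>> {"fn": "send_rows", "kwargs": {"series": [[0,0,0,-0.05,0,0,255],[0,0,0,0,0,0,255],[0,0,0,0,0,0,255]]}}

```text
clock: 6.58
tool_pos: [0.5224, -0.101, 0.1747]
tcp_rot: [-0.0, -0.635, 0.773, -0.0]
force: [0.6, -0.5, 0.4]
width: 0.0224
```

>>> {"fn": "send_rows", "kwargs": {"series": [[0,0,0,-0.05,0,0,255],[0,0,0,0,0,0,255],[0,0,0,0,0,0,255]]}}

```text
clock: 6.95
tool_pos: [0.5228, -0.0991, 0.1747]
tcp_rot: [-0.0, -0.635, 0.773, -0.0]
force: [-0.2, -2.4, -0.2]
width: 0.0222
```

```bash
python3 -c "
from h import *
st([0.0004,-.027,.175])
crop('side',290,120,100,80,7,'s3.png')"
```

```text
t 6.95 tcp [ 0.5228 -0.0991  0.1747] box [ 0.0008 -0.0228] toolx deg -101.16203824901983 zax [ 0.     -0.0003 -1.    ] w 0.022233999509791044 Fbox [ 0.278 -2.386 -0.189] q6 1.4822154175468791
units [ 0.1042  0.01   -0.0082]
```

View pics/s3.png

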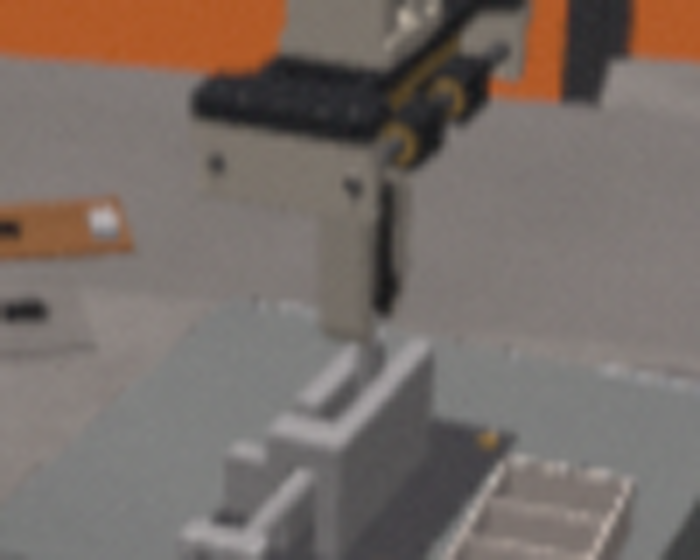

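>>> {"fn": "send_rows", "kwargs": {"series": [[0,0,0,-0.05,0,0,255],[0,0,0,-0.08,0,0,255],[0,0,0,-0.08,0,0,255],[0,0,0,-0.08,0,0,255],[0,0,0,-0.08,0,0,255],[0,0,0,-0.05,0,0,255],[0,0,0,-0.03,0,0,255],[0,0,0,0,0,0,255]]}}

```text
clock: 8.0
tool_pos: [0.5263, -0.081, 0.1747]
tcp_rot: [0.0, -0.635, 0.772, 0.0]
force: [0.3, -1.4, 0.9]
width: 0.0227
```

```bash
python3 -c "
from h import *
st([0.0008,.017,.175])"
```

```text
t 8.0 tcp [ 0.5263 -0.081   0.1747] box [ 0.0008 -0.0044] toolx deg -101.1503550080913 zax [ 0.0001  0.0003 -1.    ] w 0.022703879022875132 Fbox [ 0.6109 -1.3557  0.8965] q6 1.5161696676968544
units [-0.535  -0.001  -0.0084]
```

Smooth. Another 12 mm, then creep.

>>> {"fn": "send_rows", "kwargs": {"series": [[0,0,0,-0.05,0,0,255],[0,0,0,-0.08,0,0,255],[0,0,0,-0.08,0,0,255],[0,0,0,-0.05,0,0,255],[0,0,0,-0.04,0,0,255],[0,0,0,0,0,0,255]]}}

```text
clock: 8.75
tool_pos: [0.5287, -0.0691, 0.1747]
tcp_rot: [0.0, -0.635, 0.772, 0.0]
force: [0.4, -1.8, 0.9]
width: 0.0226
```

>>> {"fn": "send_rows", "kwargs": {"series": [[0,0,0,-0.02,0,0,255],[0,0,0,-0.02,0,0,255],[0,0,0,0,0,0,255]]}}

```text
clock: 9.12
tool_pos: [0.5289, -0.0678, 0.1747]
tcp_rot: [0.0, -0.635, 0.773, 0.0]
force: [-0.2, -1.5, 1.3]
width: 0.0228
```

>>> {"fn": "send_rows", "kwargs": {"series": [[0,0,0,-0.02,0,0,255],[0,0,0,-0.02,0,0,255],[0,0,0,0,0,0,255]]}}

```text
clock: 9.5
tool_pos: [0.5292, -0.0662, 0.1747]
tcp_rot: [0.0, -0.635, 0.772, 0.0]
force: [-0.9, -3.2, 2.2]
width: 0.0226
```

>>> {"fn": "send_rows", "kwargs": {"series": [[0,0,0,-0.02,0,0,255],[0,0,0,-0.02,0,0,255],[0,0,0,-0.01,0,0,255],[0,0,0,0,0,0,255]]}}

```text
clock: 10.0
tool_pos: [0.5296, -0.0642, 0.1747]
tcp_rot: [0.0, -0.635, 0.772, 0.0]
force: [0.3, -1.7, 2.2]
width: 0.0223
```

>>> {"fn": "send_rows", "kwargs": {"series": [[0,0,0,-0.02,0,0,255],[0,0,0,-0.02,0,0,255],[0,0,0,0,0,0,255]]}}

```text
clock: 10.38
tool_pos: [0.5299, -0.0626, 0.1747]
tcp_rot: [0.0, -0.635, 0.772, 0.0]
force: [-0.0, -2.3, 1.4]
width: 0.0226
```

>>> {"fn": "send_rows", "kwargs": {"series": [[0,0,0,-0.02,0,0,255],[0,0,0,-0.02,0,0,255],[0,0,0,0,0,0,255]]}}

```text
clock: 10.75
tool_pos: [0.5302, -0.0611, 0.1746]
tcp_rot: [0.0, -0.635, 0.772, 0.0]
force: [0.6, -2.2, 2.3]
width: 0.0225
```

>>> {"fn": "send_rows", "kwargs": {"series": [[0,0,0,-0.02,0,0,255],[0,0,0,-0.01,0,0,255],[0,0,0,0,0,0,255]]}}

```text
clock: 11.12
tool_pos: [0.5305, -0.0599, 0.1747]
tcp_rot: [0.0, -0.635, 0.772, -0.0]
force: [-1.1, -2.6, 2.2]
width: 0.0224
```

>>> {"fn": "send_rows", "kwargs": {"series": [[0,0,0,-0.02,0,0,255],[0,0,0,-0.01,0,0,255],[0,0,0,0,0,0,255]]}}

```text
clock: 11.5
tool_pos: [0.5307, -0.0588, 0.1747]
tcp_rot: [0.0, -0.635, 0.772, -0.0]
force: [-1.0, -1.5, 2.2]
width: 0.022
```

>>> {"fn": "send_rows", "kwargs": {"series": [[0,0,0,-0.02,0,0,255],[0,0,0,-0.01,0,0,255],[0,0,0,0,0,0,255]]}}

```text
clock: 11.88
tool_pos: [0.5309, -0.0576, 0.1747]
tcp_rot: [0.0, -0.635, 0.772, -0.0]
force: [0.2, -1.9, 2.2]
width: 0.0228
```

>>> {"fn": "send_rows", "kwargs": {"series": [[0,0,0,-0.02,0,0,255],[0,0,0,-0.01,0,0,255],[0,0,0,0,0,0,255]]}}

```text
clock: 12.25
tool_pos: [0.5311, -0.0564, 0.1747]
tcp_rot: [0.0, -0.635, 0.772, 0.0]
force: [0.2, -3.0, 1.2]
width: 0.0223
```

```bash
python3 -c "
from h import *
st([0.0008,.0205,.175])
crop('side',290,120,100,80,7,'s4.png')"
```

```text
t 12.25 tcp [ 0.5311 -0.0564  0.1747] box [0.0007 0.0206] toolx deg -101.15527687352669 zax [ 0.  0. -1.] w 0.022338016817994924 Fbox [ 0.743  -2.922   1.1739] q6 1.5636066684353878
units [ 0.0027 -0.0014 -0.0087]
```

View pics/s4.png

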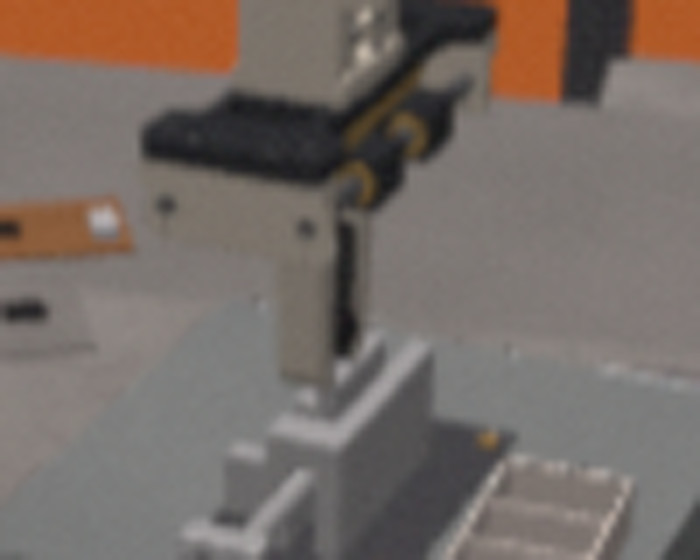

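>>> {"fn": "send_rows", "kwargs": {"series": [[0,0,0,-0.02,0,0,255],[0,0,0,-0.01,0,0,255],[0,0,0,0,0,0,255]]}}

```text
clock: 12.68
tool_pos: [0.5312, -0.0562, 0.1747]
tcp_rot: [-0.001, -0.635, 0.773, -0.0]
force: [-1.2, -6.5, 2.7]
width: 0.0223
```

>>> {"fn": "send_rows", "kwargs": {"series": [[0,0,0,-0.02,0,0,255],[0,0,0,-0.01,0,0,255],[0,0,0,0,0,0,255]]}}

```text
clock: 13.05
tool_pos: [0.5312, -0.056, 0.1747]
tcp_rot: [-0.001, -0.635, 0.773, -0.001]
force: [-2.1, -10.9, 1.8]
width: 0.0228
```

>>> {"fn": "send_rows", "kwargs": {"series": [[0,0,0,-0.02,0,0,255],[0,0,0,0,0,0,255],[0,0,0,0,0,0,255]]}}

```text
clock: 13.42
tool_pos: [0.5313, -0.0559, 0.1747]
tcp_rot: [-0.002, -0.634, 0.773, -0.001]
force: [-2.9, -13.5, 2.6]
width: 0.0226
```

>>> {"fn": "send_rows", "kwargs": {"series": [[0,0,0,0.04,0,0,255],[0,0,0,0.04,0,0,255],[0,0,0,0.035,0,0,255],[0,0,0,0,0,0,255],[0,0,0,0,0,0,255]]}}

```text
clock: 14.05
tool_pos: [0.5309, -0.0573, 0.1746]
tcp_rot: [0.0, -0.635, 0.772, 0.0]
force: [1.6, 2.7, 1.7]
width: 0.0228
```

```bash
python3 -c "
from h import *
st([0.0008,.0193,.1747])"
```

```text
t 14.05 tcp [ 0.5309 -0.0573  0.1746] box [0.0007 0.0197] toolx deg -101.13120059088573 zax [ 0.0001  0.0006 -1.    ] w 0.022782738282625264 Fbox [1.0072 2.907  1.7235] q6 1.5610060989360761
units [ 0.0102 -0.002  -0.0019]
```

>>> {"fn": "send_rows", "kwargs": {"series": [[0,0,0,0,-0.05,0,255],[0,0,0,0,-0.05,0.005,255],[0,0,0,0,-0.05,0.005,255],[0,0,0,0,0,0,255]]}}

```text
clock: 14.55
tool_pos: [0.5369, -0.059, 0.1743]
tcp_rot: [0.0, -0.635, 0.773, 0.0]
force: [0.2, 2.9, 3.1]
width: 0.0224
```

>>> {"fn": "send_rows", "kwargs": {"series": [[0,0,0,0,-0.03,0.004,255],[0,0,0,0,0,0,255]]}}

```text
clock: 14.8
tool_pos: [0.538, -0.0593, 0.1741]
tcp_rot: [0.0, -0.635, 0.773, -0.0]
force: [-0.7, 2.5, 3.6]
width: 0.0225
```

>>> {"fn": "send_rows", "kwargs": {"series": [[0,0,0,0,-0.03,0.005,255],[0,0,0,0,0,0,255]]}}

```text
clock: 15.05
tool_pos: [0.5392, -0.0595, 0.1739]
tcp_rot: [0.0, -0.635, 0.773, -0.0]
force: [-1.0, 2.4, 4.1]
width: 0.0227
```

>>> {"fn": "send_rows", "kwargs": {"series": [[0,0,0,0,-0.03,0.006,255],[0,0,0,0,0,0,255]]}}

```text
clock: 15.3
tool_pos: [0.5404, -0.0598, 0.1736]
tcp_rot: [0.0, -0.635, 0.773, -0.0]
force: [-0.8, 1.9, 3.2]
width: 0.0225
```

>>> {"fn": "send_rows", "kwargs": {"series": [[0,0,0,0,-0.088,0.01,255],[0,0,0,0,-0.087,0.022,255],[0,0,0,0,0,0,255]]}}

```text
clock: 15.68
tool_pos: [0.5473, -0.0611, 0.172]
tcp_rot: [-0.0, -0.635, 0.773, 0.0]
force: [-0.8, 2.1, 1.0]
width: 0.0224
```

>>> {"fn": "send_rows", "kwargs": {"series": [[0,0,0,0,-0.086,0.0275,255],[0,0,0,0,-0.084,0.0325,255],[0,0,0,0,0,0,255]]}}

```text
clock: 16.05
tool_pos: [0.554, -0.0625, 0.1697]
tcp_rot: [-0.0, -0.635, 0.773, -0.0]
force: [-1.4, 2.8, 2.1]
width: 0.0224
```

>>> {"fn": "send_rows", "kwargs": {"series": [[0,0,0,0,-0.082,0.0375,255],[0,0,0,0,-0.079,0.042,255],[0,0,0,0,0,0,255]]}}

```text
clock: 16.42
tool_pos: [0.5606, -0.0638, 0.1669]
tcp_rot: [0.0, -0.635, 0.772, -0.0]
force: [0.9, 0.4, 2.8]
width: 0.0221
```

```bash
python3 -c "
from h import *
st()
for th in np.arange(.52,1.6,.105): print(round(th,3),60*np.sin(th),60*(1-np.cos(th)), 'd units',60*(np.sin(th+.105)-np.sin(th))/40,60*(np.cos(th)-np.cos(th+.105))/40)"
```

```text
t 16.43 tcp [ 0.5606 -0.0638  0.1669] box [0.0311 0.0191] toolx deg -101.15493359846788 zax [ 0.0006 -0.0002 -1.    ] w 0.022104542066329832 Fbox [0.7772 0.5275 2.7998] q6 1.5614075841333854
0.52 29.812808270624206 7.930849219341008 d units 0.1323257026450882 0.08528409025864792
0.625 35.10583637642773 11.342212829686924 d units 0.12265854309485351 0.09868307574052126
0.73 40.012178100221874 15.289535859307774 d units 0.11164031508570767 0.1109950795275421
0.835 44.47779070365018 19.72933904040946 d units 0.09939238301641684 0.12208448644311609
0.94 48.453486024306855 24.612718498134104 d units 0.08604965632164557 0.13182914806175522
1.045 51.89547227717268 29.885884420604313 d units 0.07175910346146458 0.14012172815865612
1.15 54.765836415631256 35.49075354695055 d units 0.056678133082207593 0.14687088500474518
1.255 57.03296173891956 41.36558894714037 d units 0.04097286017998514 0.15200227748436168
1.36 58.67187614611897 47.44568004651483 d units 0.024816276364851175 0.155459383953317
1.465 59.66452720071302 53.664055404647506 d units 0.008386344379926525 0.157204124817712
1.57 59.99998097591008 59.952220397355994 d units -0.008135962135882135 0.1572172819758852
```

Handle turns freely through the notch; follow the arc on.

>>> {"fn": "send_rows", "kwargs": {"series": [[0,0,0,0,-0.132,0.085,255],[0,0,0,0,-0.123,0.099,255],[0,0,0,0,0,0,255]]}}

```text
clock: 16.8
tool_pos: [0.5721, -0.0661, 0.1604]
tcp_rot: [0.001, -0.635, 0.773, -0.002]
force: [4.0, 0.2, 6.2]
width: 0.0195
```

>>> {"fn": "send_rows", "kwargs": {"series": [[0,0,0,0,-0.112,0.111,255],[0,0,0,0,-0.099,0.122,255],[0,0,0,0,0,0,255]]}}

```text
clock: 17.18
tool_pos: [0.5792, -0.0676, 0.1501]
tcp_rot: [0.0, -0.635, 0.773, -0.001]
force: [1.3, -1.3, 1.3]
width: 0.0004
```

>>> {"fn": "send_rows", "kwargs": {"series": [[0,0,0,0,-0.086,0.132,255],[0,0,0,0,-0.072,0.14,255],[0,0,0,0,0,0,255]]}}

```text
clock: 17.55
tool_pos: [0.5838, -0.0683, 0.1377]
tcp_rot: [-0.001, -0.635, 0.773, 0.001]
force: [-0.0, 0.3, 0.6]
width: 0.0005
```

```bash
python3 -c "
from h import *
st()
for c in('side','top'): print(c,[(np.array(d['centre']),(np.array(d['centre'])[:2]-C)@Rb,d['p']) for d in search_frame(c,'ball')[:2]])
crop('side',270,110,120,90,6.5,'s5.png')"
```

```text
t 17.55 tcp [ 0.5838 -0.0683  0.1377] box [0.0547 0.0191] toolx deg -101.1609246494316 zax [-0.0025  0.0005 -1.    ] w 0.0005075211661155423 Fbox [-0.0684  0.2818  0.5921] q6 1.5619030941212677
side [(array([ 0.526 , -0.0518,  0.1882]), array([-0.0052,  0.0242]), 0.58)]
top [(array([ 0.5205, -0.0941,  0.1406]), array([-0.0024, -0.0184]), 0.63), (array([ 0.5138, -0.098 ,  0.2006]), array([-0.0082, -0.0235]), 0.56)]
```

View pics/s5.png

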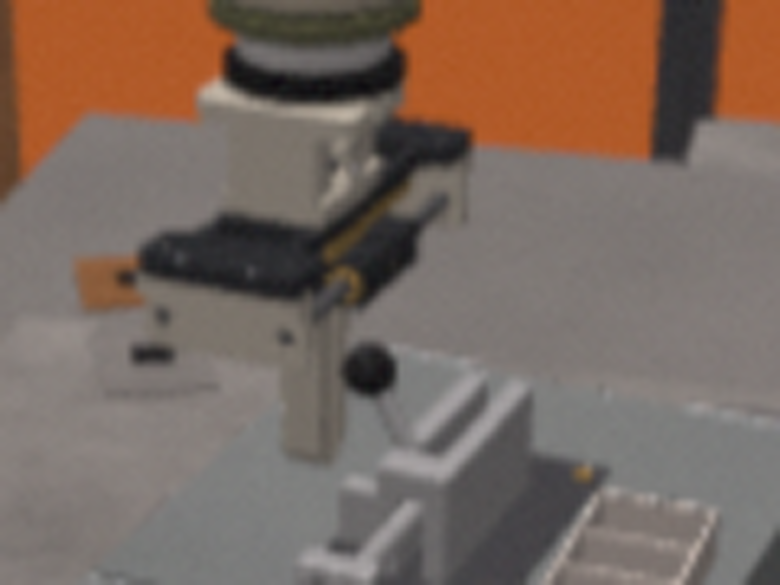

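>>> {"fn": "send_rows", "kwargs": {"series": [[0,0,0,0,-0.05,0.08,255],[0,0,0,0,-0.05,0.08,255],[0,0,0,0,-0.05,0.08,255],[0,0,0,0,-0.05,0.06,255],[0,0,0,0,0,0,255],[0,0,0,0,0,0,255]]}}

```text
clock: 18.45
tool_pos: [0.5925, -0.07, 0.1273]
tcp_rot: [0.0, -0.635, 0.772, -0.0]
force: [-0.2, 0.2, 0.4]
width: 0.0004
```

```bash
cat >> h.py <<'E'
def ballpx(name,th):
    Xs=[np.r_[C+Rb@[.06*np.sin(t),.0195],.134+.06*np.cos(t)] for t in th]
    return proj(name,Xs)
E
python3 -c "
from h import *
st()
print((ballpx('side',[.5,.6,.7,.8,1,1.2,1.4,1.57])-[270,110])*6.5)
crop('side',270,110,120,90,6.5,'s6.png')"
```

```text
t 18.45 tcp [ 0.5925 -0.07    0.1273] box [0.0636 0.0192] toolx deg -101.15693310206456 zax [ 0.  0. -1.] w 0.00041587092785396894 Fbox [-0.2407  0.1305  0.3641] q6 1.5620099315999183
[[368.7323 367.7836]
 [357.7517 372.2671]
 [347.5484 377.9037]
 [338.2198 384.6244]
 [322.5192 400.9939]
 [311.1984 420.6462]
 [304.6136 442.7523]
 [302.8684 462.8079]]
```

View pics/s6.png

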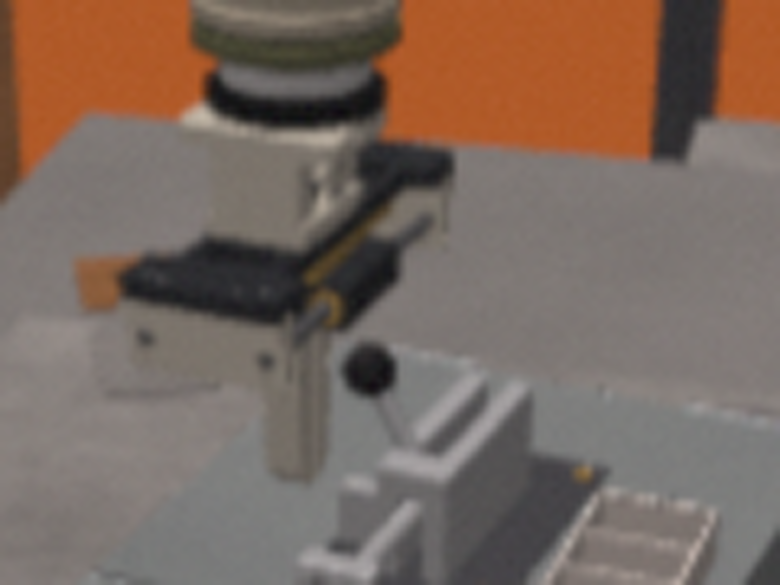

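>>> {"fn": "send_rows", "kwargs": {"series": [[0,0,0,0,0,-0.5,255],[0,0,0,0,0,-0.8,255],[0,0,0,0,0,-0.8,255],[0,0,0,0,0,-0.4,255],[0,0,0,0,0.4,0,255],[0,0,0,0,0.6,0,255],[0,0,0,0,0.39,0,255],[0,0,0,0,0,0,255],[0,0,0,0,0,0,255]]}}

```text
clock: 19.62
tool_pos: [0.5384, -0.0593, 0.2275]
tcp_rot: [0.0, -0.635, 0.773, -0.0]
force: [-0.1, -0.4, 0.6]
width: 0.0003
```

```bash
python3 -c "
from h import *
st([.010,.0195,.195])"
```

```text
t 19.62 tcp [ 0.5384 -0.0593  0.2275] box [0.0084 0.0191] toolx deg -101.15840858202533 zax [ 0.0006 -0.0001 -1.    ] w 0.0002770404009489384 Fbox [-0.0043 -0.3982  0.5655] q6 1.5610767959181426
units [-0.0088 -0.0394  0.8123]
```

>>> {"fn": "send_rows", "kwargs": {"series": [[0,0,0,0,0,0.3,255],[0,0,0,0,0,0.31,255],[0,0,0,0,0,0.2,255],[0,0,0,0,-0.05,0,255],[0,0,0,0,-0.05,0,255],[0,0,0,0,0,0,255]]}}

```text
clock: 20.38
tool_pos: [0.5424, -0.0601, 0.1954]
tcp_rot: [0.0, -0.635, 0.773, -0.0]
force: [0.2, -0.2, -0.1]
width: 0.0006
```

>>> {"fn": "send_rows", "kwargs": {"series": [[0,0,0,0,-0.06,0.025,255],[0,0,0,0,-0.06,0.03,255],[0,0,0,0,0,0,255]]}}

```text
clock: 20.75
tool_pos: [0.5466, -0.061, 0.1925]
tcp_rot: [-0.0, -0.635, 0.773, 0.0]
force: [-0.2, -0.1, 0.2]
width: 0.0002
```

>>> {"fn": "send_rows", "kwargs": {"series": [[0,0,0,0,-0.06,0.04,255],[0,0,0,0,-0.06,0.045,255],[0,0,0,0,0,0,255]]}}

```text
clock: 21.12
tool_pos: [0.5512, -0.0619, 0.1889]
tcp_rot: [-0.0, -0.635, 0.772, 0.0]
force: [-0.4, 0.6, 0.3]
width: 0.0003
```

```bash
python3 -c "
from h import *
st()
print((ballpx('side',[.5,.6,.7,.8,1,1.2,1.4,1.57])-[270,110])*6.5)
crop('side',270,110,120,90,6.5,'s7.png')"
```

```text
t 21.12 tcp [ 0.5512 -0.0619  0.1889] box [0.0215 0.0192] toolx deg -101.15678905940156 zax [-0.0004  0.0001 -1.    ] w 0.00033979585384657986 Fbox [-0.5461  0.5159  0.3398] q6 1.5613367275357024
[[368.7323 367.7836]
 [357.7517 372.2671]
 [347.5484 377.9037]
 [338.2198 384.6244]
 [322.5192 400.9939]
 [311.1984 420.6462]
 [304.6136 442.7523]
 [302.8684 462.8079]]
```

View pics/s7.png

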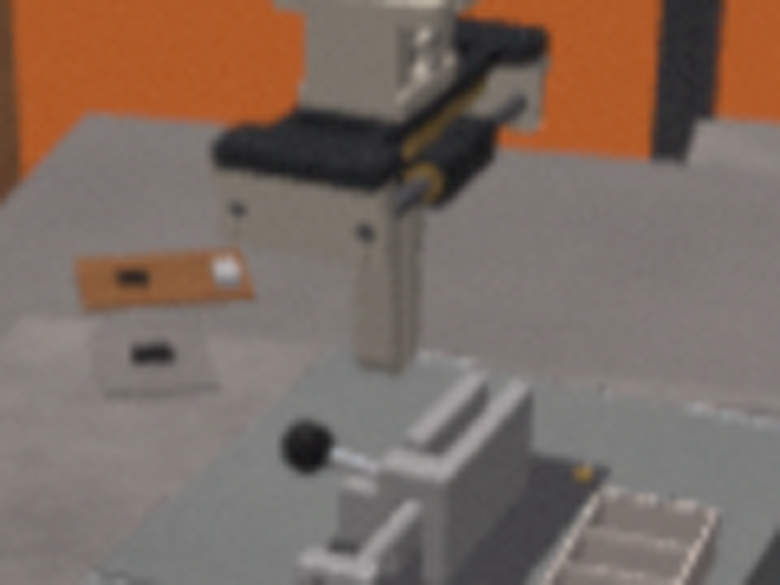

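>>> {"fn": "send_rows", "kwargs": {"series": [[0,0,0,0,-0.45,0,255],[0,0,0,0,-0.46,0,255],[0,0,0,0,0,0.3,255],[0,0,0,0,0,0.3,255],[0,0,0,0,0,0.15,255],[0,0,0,0,0,0,255]]}}

```text
clock: 21.92
tool_pos: [0.586, -0.0687, 0.1582]
tcp_rot: [-0.001, -0.635, 0.772, 0.001]
force: [-0.2, 0.0, -0.5]
width: 0.0003
```

>>> {"fn": "send_rows", "kwargs": {"series": [[0,0,0,0,0,0.08,255],[0,0,0,0,0,0.08,255],[0,0,0,0,0,0,255]]}}

```text
clock: 22.3
tool_pos: [0.5869, -0.0689, 0.1526]
tcp_rot: [-0.0, -0.635, 0.773, 0.0]
force: [-1.3, -0.1, -0.4]
width: 0.0006
```

>>> {"fn": "send_rows", "kwargs": {"series": [[0,0,0,0,0,0.04,255],[0,0,0,0,0,0.04,255],[0,0,0,0,0,0,255]]}}

```text
clock: 22.68
tool_pos: [0.5869, -0.0689, 0.1494]
tcp_rot: [-0.0, -0.635, 0.772, 0.0]
force: [0.1, 1.1, -0.8]
width: 0.0007
```

>>> {"fn": "send_rows", "kwargs": {"series": [[0,0,0,0,0,0.04,255],[0,0,0,0,0,0.02,255],[0,0,0,0,0,0,255]]}}

```text
clock: 23.05
tool_pos: [0.5869, -0.0689, 0.1471]
tcp_rot: [-0.0, -0.635, 0.773, 0.0]
force: [0.2, 0.1, -0.6]
width: 0.0003
```

>>> {"fn": "send_rows", "kwargs": {"series": [[0,0,0,0,0,0.02,255],[0,0,0,0,0,0,255]]}}

```text
clock: 23.3
tool_pos: [0.587, -0.0689, 0.1464]
tcp_rot: [0.0, -0.635, 0.772, 0.0]
force: [0.0, -0.4, 0.0]
width: 0.0004
```

>>> {"fn": "send_rows", "kwargs": {"series": [[0,0,0,0,0,0.02,255],[0,0,0,0,0,0,255]]}}

```text
clock: 23.55
tool_pos: [0.5871, -0.0689, 0.1459]
tcp_rot: [0.0, -0.635, 0.772, -0.0]
force: [-0.5, 0.4, 1.6]
width: 0.0004
```

Contact at 0.146, the level height. One more light press, then retreat up and look.

>>> {"fn": "send_rows", "kwargs": {"series": [[0,0,0,0,0,0.015,255],[0,0,0,0,0,0,255]]}}

```text
clock: 23.8
tool_pos: [0.5872, -0.0689, 0.1456]
tcp_rot: [0.0, -0.635, 0.772, -0.0]
force: [-1.0, 0.1, 5.4]
width: 0.0005
```

>>> {"fn": "send_rows", "kwargs": {"series": [[0,0,0,0,0,-0.2,255],[0,0,0,0,0,-0.6,255],[0,0,0,0,0,-0.8,255],[0,0,0,0,0,-0.8,255],[0,0,0,0,0,-0.4,255],[0,0,0,0,0,0,255],[0,0,0,0,0,0,255]]}}

```text
clock: 24.68
tool_pos: [0.5863, -0.0688, 0.2553]
tcp_rot: [-0.001, -0.635, 0.772, 0.001]
force: [-0.0, -0.1, -0.3]
width: 0.0003
```

```bash
python3 -c "
from h import *
st()
for t in('meter','tray'): print(t,[(np.array(d['centre']),d['p']) for d in search_frame('side',t)[:1]])
print((ballpx('side',[1.2,1.4,1.57])-[270,110])*6.5)
crop('side',270,110,120,90,6.5,'s8.png')"
```

```text
t 24.68 tcp [ 0.5863 -0.0688  0.2553] box [0.0573 0.0192] toolx deg -101.15672718675243 zax [-0.0023  0.0005 -1.    ] w 0.0003259506615382365 Fbox [-0.0145 -0.1145 -0.2829] q6 1.5619070521454128
meter [(array([0.5602, 0.2319, 0.0397]), 0.93)]
tray [(array([ 0.4406, -0.0303,  0.1151]), 0.84)]
[[311.1984 420.6462]
 [304.6136 442.7523]
 [302.8684 462.8079]]
```

View pics/s8.png

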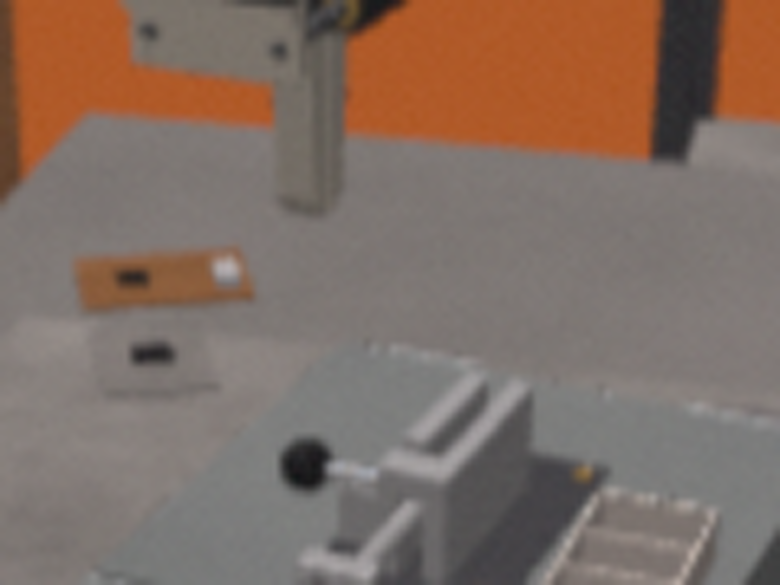

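The ball is now at (306, 463) in the crop. The model puts it at (303, 463) when level, so the handle is home, and the gripper is clear.

```bash
python3 -c "
from h import *
arm.job_done(); st()"
```

```text
the job is handed in; nothing more can be done
the job is handed in; nothing more can be done
```

The box is locked as far as my checks show, and the job is handed in; it took about 25 s of the 45 s.

- **Bolt:** I pinched the ball and slid it slowly to the stop, which I felt as a rise to about 13.5 N. I then backed off about 1.2 mm to centre the stem in the notch. The tool moved the bolt about 45 mm, well past the 29 mm needed.
- **Slip:** At about 0.5 rad the ball slipped out of the pads, and the fingers closed empty beside it. The readings I saw around the slip stayed under about 8 N, but they come only at the end of each move, so a brief higher peak is possible.
- **Finish:** I nudged the handle with the closed fingertips, and it swung further than I was guiding it, to about 1.4 rad. I then pressed it home lightly; the last reading was about 5 N at level height.
- **Last checks:** In the final picture the ball is at the expected level position, within 3 pixels in a 6.5× crop. The gripper is about 110 mm clear of it and reads no load. The tray is within about 3 mm of where it started and the meter within about 7 mm, close to what the detector can resolve. The spool was not checked again, but nothing went near it after the start.

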